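# Hang the finds-cleaning brushes back on their clip rack

### The arm

A 7-joint arm with a two-finger parallel gripper is mounted at the origin on the work surface. World frame = base frame: x ahead of the robot, y to its left, z up, the work surface at z = 0. Lengths are in m, angles in rad, forces in N, time in s.
With the tool pointing down it reaches from about 0.35 to 0.9 m from the base axis. Payload 7.2 kg.
Tool frame: the origin (TCP) lies at the very end of the fingers, on their centre line; the grasp point (between the pads) lies 19 mm behind it (env.grasp_offset is the distance from the TCP to the grasp point, in m); z points along the fingers, y is the line along which they close (so a half turn about z gives the same grasp; the last joint's range is limited). The gripper opens to 85 mm and grips with 20 to 120 N. Pads are 22 mm wide; open, the fingers measure 114 mm over their backs; the gripper's body (76 mm by 85 mm) begins 54 mm behind the grasp point. The pads swing forward as they close: fully open they stand 13 mm farther back than shut.
Start: joints at [-1.397, 0.411, -0.013, 1.596, 0.006, 1.134, -0.082], TCP at [0.15, 0.607, 0.231] pointing down, gripper open.
Joint ranges: [-2.95, 2.95], [-0.29, 1.99], [-1.47, 1.44], [0.14, 2.54], [-1.03, 4.17], [0.13, 1.85], [-2.86, 2.86]. Speed limits (rad/s): [2.39, 2.39, 3.01, 3.01, 3.14, 3.14, 3.14].

### API

Orientations are given as a unit quaternion [x, y, z, w].
In Python, from station import env gives the robot as it stands. Calls block until the motion is done:
- env.move_ptp(position, orientation): joint-space move of the TCP to a pose.
- env.move_linear(position, velocity=0.15, frame=None): straight line of the TCP; frame=None keeps the orientation; velocity is the mean speed in m/s.
- env.set_joints(angles): joint-space move.
- env.move_gripper(opening, f_grip=None): opening from 0.0 (shut) to 1.0 (fully open); f_grip is the grip in N (None keeps the last); returns when the fingers have stopped.
- env.hold(seconds).
- env.inverse_kinematics(position, orientation): joint angles nearest the present ones, or None.
- env.grab_frame(name): name is "scene" or "top" or "wrist"; returns (picture, depth): 384x512x3 uint8, red, green, blue; 384x512 float32, m along the optical axis (not along the pixel's ray), 0 where there is no reading.
- env.calibration(name): a dict with "K" (3x3 intrinsics, pixels), "k1" (the pictures are not rectified: a ray, as slopes to the right and down, at radius r is drawn at 1 + k1 r^2 times it, then the intrinsics apply), "cam_to_world" (4x4, takes a point from camera to world coordinates). Camera axes: x right, y down, z forward; pixel columns grow to the right and rows downward; lengths in m; the calibration is good to about 2 mm. A picture is of the moment at which its call begins: read the wrist's pose just before it. calibration takes no time and is no camera call; for the wrist camera it gives the pose at the moment of the call.
A pose or a line that the arm cannot do raises env.PlanningError and nothing moves.
- env.hand_in(): hands the job in; it is judged then, once.
Readings, each from a call of its own:
- env.read_time(): time.
- env.read_joint_positions(): joint angles.
- env.read_dq(): joint speeds.
- env.read_joint_efforts(): joint torques, N m.
- env.read_tool_pos(): TCP position.
- env.read_tool_rot(): TCP orientation.
- env.read_contact_force(): force on the tool from outside, world axes, zero at the start.
- env.read_torque(): the same for the moment, N m.
- env.read_opening(): opening from 0.0 (shut) to 1.0 (fully open).
- env.read_finger_force(): force on a finger pad.
Only numpy, scipy, OpenCV 4.12 (cv2) and the standard library are available. Lean on these libraries where they do the work, as an engineer would, in place of code of your own. Each camera call takes 0.05 s, during which the arm holds its last target. There are 200 camera calls.

### The job

Hang the three cleaning brushes from the wooden tray back on the sloping bench rack, in size order: each handle clicked fully home in the spring clip of its own size and lying down in the cradle below it, bristles at the low end, the metal ferrule a finger's width clear of the cradle. Leave the brick, the jar and the box where they are.

Things in the scene. Friction and masses are not known exactly. Their poses are not given: they have to be found in the camera images.
- small_mid (a point): Small brush, middle of its plain round wooden grip (16 mm diameter), on the handle's axis. Flat cleaning brush: steel ferrule 26 mm wide, 16 mm thick, brown bristles; 55 g. x runs along the handle, bristles to butt: handle -55 to +80 mm, ferrule -55 to -85, bristle end -105. z is square to its flat side, up as it lies; the axis is then 8 mm above the tray's floor.
- small_tip (a point): Centre of the bristle end of the small brush, 105 mm from small_mid along the brush's -x; same axes.
- medium_mid (a point): Medium brush, middle of its plain round wooden grip (20 mm diameter), on the handle's axis. Flat cleaning brush: steel ferrule 38 mm wide, 20 mm thick, brown bristles; 64 to 104 g. x runs along the handle, bristles to butt: handle -55 to +80 mm, ferrule -55 to -85, bristle end -115. z is square to its flat side, up as it lies; the axis is then 10 mm above the tray's floor.
- medium_tip (a point): Centre of the bristle end of the medium brush, 115 mm from medium_mid along the brush's -x; same axes.
- large_mid (a point): Large brush, middle of its plain round wooden grip (24 mm diameter), on the handle's axis. Flat cleaning brush: steel ferrule 50 mm wide, 24 mm thick, brown bristles; 92 to 150 g. x runs along the handle, bristles to butt: handle -55 to +80 mm, ferrule -55 to -85, bristle end -125. z is square to its flat side, up as it lies; the axis is then 12 mm above the tray's floor.
- large_tip (a point): Centre of the bristle end of the large brush, 125 mm from large_mid along the brush's -x; same axes.
- seat_small: Clip and cradle for the 16 mm handle (small brush). Origin: where small_mid lies when fully home. x up the slope, y across, z straight out of the slope; bristles belong at -x. Spring clip centred at x = +32 mm, open cradle at x = -32 mm. Press in along -z: the handle meets the clip's lips 14 mm before home, snaps past them at 12 to 20 N, then rests on saddles 8 mm below the origin.
- seat_medium: Clip and cradle for the 20 mm handle (medium brush). Origin: where medium_mid lies when fully home. x up the slope, y across, z straight out of the slope; bristles belong at -x. Spring clip centred at x = +32 mm, open cradle at x = -32 mm. Press in along -z: the handle meets the clip's lips 17 mm before home, snaps past them at 12 to 20 N, then rests on saddles 10 mm below the origin.
- seat_large: Clip and cradle for the 24 mm handle (large brush). Origin: where large_mid lies when fully home. x up the slope, y across, z straight out of the slope; bristles belong at -x. Spring clip centred at x = +32 mm, open cradle at x = -32 mm. Press in along -z: the handle meets the clip's lips 19 mm before home, snaps past them at 12 to 20 N, then rests on saddles 12 mm below the origin.
- rack: Grey steel bench rack, screwed down, 260 mm wide (y), 175 deep, 155 high, with two level aluminium rails along y in a plane that rises at 26 degrees away from the robot. Three places at y = -85, 0, +85 mm: medium always in the middle, small and large at either end. Clip lips stand up to 31 mm above the rail, nothing else above. Origin: on the bench under its middle; x away from the robot, z up.
- rail_top (a point): Middle of the upper rail's top face. The rail carries the spring clips, the lower one (64 mm down the slope) the cradles; 20 mm wide rails, 12 mm clips and cradles leave 52 mm free for fingers. The clips are stiff and their lips slippery: the handle may tip or slip in the grip, so hold near the clip and press, even past home, until it snaps and bears on both saddles. Let go before, it drops out.
- tray: Low wooden tray, 290 (x) by 370 mm (y), rim 20 mm high and 10 mm thick, fixed; floor 10 mm thick. The three brushes lie flat in it side by side, about 105 mm apart, bristles towards the robot, in any order. Origin: centre of its underside on the bench.
- brick_piece: A rough piece of red brick, 75 x 55 x 45 mm, on the bench between tray and rack. Leave it alone. Origin: centre of its underside.
- jar: A glass specimen jar, 56 mm in diameter and 75 mm high, beyond tray and rack. Leave it alone. Origin: centre of its underside.
- stick_box: A blue and brown cardboard box of craft sticks, 85 x 160 x 75 mm, on the bench in front of the rack. Leave it alone. Origin: centre of its underside.
Things that resemble listed ones, but are neither listed nor needed, are in the scene too. What is shaped like the part that bears large_mid but red or turquoise is not meant.

How it is judged:
By the outcome, as a careful person would: the job done as asked, in the order asked, and still so for the second after the job is handed in, with the robot touching nothing.
It also fails if it takes over 70 s, if anything falls off the work surface, if the arm or the gripper's body presses on something with over 40 N, if the wrist force passes 120 N, or if a joint passes its speed limit or range.

## Working session

There is one attempt and no reset: what is moved stays moved. The work goes in short steps, each a Python script; the robot and the scene stay as the last script left them, time stands still between calls to the robot, and variables do not carry over. Pictures are saved under pics/ and viewed, at most 10 in all, crops included, and the job is handed in when it is done.

```bash
ls; mkdir -p pics
python3 - <<'E'
from station import env
import cv2,numpy as np
for n in ["scene","top"]:
    p,d=env.grab_frame(n); cv2.imwrite(f"pics/{n}0.png",cv2.cvtColor(p,cv2.COLOR_RGB2BGR)); np.savez(f"{n}0.npz",p=p,d=d)
    c=env.calibration(n); print(n,c["K"].tolist(),c["k1"],np.round(c["cam_to_world"],3).tolist())
print(env.read_time(),env.read_tool_rot())
E
```

```text
pics
scene [[370.0368727749144, 0.0, 256.525298394535], [0.0, 370.0368727749144, 189.75073174477956], [0.0, 0.0, 1.0]] -0.08501244354051204 [[0.817, 0.396, -0.42, 0.942], [0.577, -0.534, 0.619, -0.658], [0.021, -0.747, -0.664, 0.864], [0.0, 0.0, 0.0, 1.0]]
top [[410.77334216247345, 0.0, 262.01970435498225], [0.0, 410.77334216247345, 193.3719409115995], [0.0, 0.0, 1.0]] -0.04623884237299228 [[0.003, -0.999, 0.039, 0.422], [-1.0, -0.004, -0.016, 0.038], [0.016, -0.039, -0.999, 1.118], [0.0, 0.0, 0.0, 1.0]]
0.1 [ 1.20557442e-01  9.92706077e-01 -7.36870270e-04 -6.29305480e-05]
```

View pics/scene0.png

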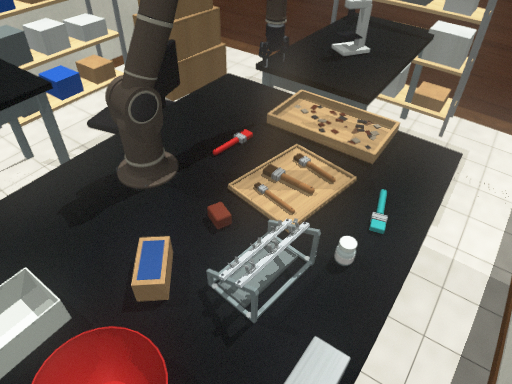

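View pics/top0.png

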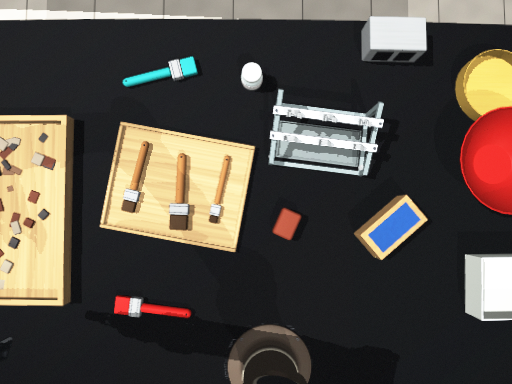

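The scene shows the tray with three brown brushes, the grey rack (about (325,135) in the top view), the brick (287,224), the box (391,227) and the jar (252,76). Candidates in the top view are brown brushes at (135,178), (180,190) and (220,188), plus decoys: red (150,308) and turquoise (160,72). I choose the three brown ones in the tray and check them in a close crop.

```bash
cat > h.py <<'E'
import numpy as np,cv2
from scipy.spatial.transform import Rotation as R
def dirs(c,uv):
    uv=np.asarray(uv,float).reshape(-1,2);K=c["K"];s=(uv-[K[0][2],K[1][2]])/[K[0][0],K[1][1]]
    u=s.copy()
    for _ in range(15): u=s/(1+c["k1"]*(u**2).sum(1,keepdims=True))
    return np.c_[u,np.ones(len(u))]
def onplane(c,uv,z):
    T=np.array(c["cam_to_world"]);d=dirs(c,uv)@T[:3,:3].T
    return T[:3,3]+d*((z-T[2,3])/d[:,2])[:,None]
def withdepth(c,uv,dep):
    T=np.array(c["cam_to_world"]);return (dirs(c,uv)*np.asarray(dep).reshape(-1,1))@T[:3,:3].T+T[:3,3]
E
python3 - <<'E'
from h import *
from station import env
f=np.load("top0.npz");p,d=f["p"],f["d"];b=cv2.cvtColor(p,cv2.COLOR_RGB2BGR)
a=cv2.resize(b[115:255,95:260],None,fx=2.4,fy=2.4,interpolation=cv2.INTER_CUBIC)
e=cv2.resize(b[80:185,260:395],None,fx=2.95,fy=2.95,interpolation=cv2.INTER_CUBIC)
im=np.zeros((340,800,3),np.uint8);im[:a.shape[0],:a.shape[1]]=a;im[:e.shape[0],400:400+e.shape[1]]=e[:,:400]
cv2.imwrite("pics/c1.png",im)
c=env.calibration("top")
# dark wood inside tray
hsv=cv2.cvtColor(p,cv2.COLOR_RGB2HSV);m=np.zeros(p.shape[:2],np.uint8);m[130:240,112:245]=(hsv[130:240,112:245,2]<150)*255
n,l,st,ce=cv2.connectedComponentsWithStats(m)
for i in range(1,n):
    if st[i,4]>60: 
        ys,xs=np.where(l==i);P=onplane(c,np.c_[xs,ys],0.02);D=withdepth(c,np.c_[xs,ys],d[ys,xs])
        q=P[:,:2]-P[:,:2].mean(0);w,v=np.linalg.eigh(q.T@q);t=q@v[:,1]
        print(st[i],ce[i],P.mean(0),"dir",v[:,1],"len",np.ptp(t),"z",np.percentile(D[:,2],[5,50,95]))
E
```

```text
[112 130   7  32 118] [113.81355932 140.89830508] [0.60474864 0.42021599 0.02      ] dir [-0.99660732  0.08230335] len 0.08486038138212121 z [-0.00247652  0.0004634   0.00350811]
[115 130  10  35  80] [119.4375 147.325 ] [0.58738011 0.40463373 0.02      ] dir [-0.98469318  0.17429672] len 0.09454995576656634 z [0.00633209 0.01037075 0.01545117]
[169 130  76  14 570] [218.31754386 134.34385965] [0.62328738 0.13890575 0.02      ] dir [0.09017196 0.99592621] len 0.20426889131225728 z [-0.00299349  0.00018295  0.00451196]
[122 142  30  71 332] [136.56325301 184.71987952] [0.48691502 0.35671512 0.02      ] dir [-0.95586865  0.29379435] len 0.1920881150224439 z [0.00928069 0.02577207 0.03049655]
[180 154   9  50 155] [184.39354839 181.85806452] [0.49494204 0.22861377 0.02      ] dir [-0.99926224  0.03840537] len 0.13170710900254023 z [0.00902513 0.02731791 0.03442594]
[170 204  24  26 343] [180.84548105 220.29737609] [0.39223106 0.23705615 0.02      ] dir [-0.60619613  0.79531519] len 0.0856088416543471 z [0.00936076 0.03115374 0.03524016]
[238 204   7  36 139] [242.0647482  226.75539568] [0.37557512 0.0738221  0.02      ] dir [-0.99580213  0.09153207] len 0.09428996431349242 z [-0.00334159  0.00090356  0.01794742]
[209 215  10   8  65] [213.69230769 218.70769231] [0.39675991 0.14953819 0.02      ] dir [0.03573666 0.99936124] len 0.024076061792927254 z [0.02001831 0.02365402 0.0266866 ]
[112 230  53  10 287] [129.93031359 236.03135889] [0.34979093 0.37263628 0.02      ] dir [0.09002312 0.99593968] len 0.1409239901287337 z [-0.0036942   0.00020927  0.01122689]
```

View pics/c1.png

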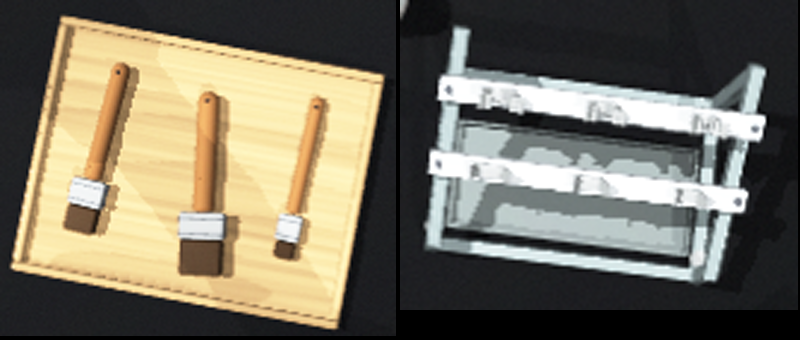

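The crop shows three brown brushes: medium at left (top view px (135,178)), large in the middle (180,190), small at right (220,188). The rack's clips look biggest at the left end. Next I'll measure the handles by colour and the rails by depth.

```bash
cat > meas.py <<'E'
from h import *
def handles(c,p,d,roi):
    """orange wood handles: PCA axis on z=.02 plane; returns list by area"""
    y0,y1,x0,x1=roi
    hsv=cv2.cvtColor(p,cv2.COLOR_RGB2HSV).astype(int);m=np.zeros(p.shape[:2],np.uint8)
    s=hsv[y0:y1,x0:x1];m[y0:y1,x0:x1]=((s[...,1]>135)&(s[...,2]>95)&(s[...,0]<18))*255
    n,l,st,ce=cv2.connectedComponentsWithStats(m);out=[]
    for i in range(1,n):
        ys,xs=np.where(l==i)
        if len(ys)<80: continue
        P=onplane(c,np.c_[xs,ys],0.02)[:,:2];mu=P.mean(0);q=P-mu;w,v=np.linalg.eigh(q.T@q);a=v[:,1]*np.sign(v[0,1])
        t=q@a;lo,hi=t.min(),t.max();wd=len(ys)
        D=withdepth(c,np.c_[xs,ys],d[ys,xs])
        print(i,st[i],"mid",np.round(mu+a*(lo+hi)/2,4),"yaw",np.round(np.arctan2(a[1],a[0]),3),"len",np.round(hi-lo,3),"wid",np.round(4*np.sqrt(w[0]/wd)*.866,4),"z",np.round(np.percentile(D[:,2],[50,95]),4))
E
python3 - <<'E'
from meas import *
from station import env
f=np.load("top0.npz");p,d=f["p"],f["d"];c=env.calibration("top")
handles(c,p,d,(130,240,112,245))
v,u=np.mgrid[85:180,262:390];v=v.ravel();u=u.ravel()
W=withdepth(c,np.c_[u,v],d[v,u]);br=p[v,u].min(1)>215
for lo,hi in [(0.08,.125),(.125,.2)]:
    s=br&(W[:,2]>lo)&(W[:,2]<hi);X=W[s];q=X[:,:2]-X[:,:2].mean(0);w,vv=np.linalg.eigh(q.T@q);t=q@vv[:,1]
    print(s.sum(),X.mean(0),vv[:,1],np.ptp(t),np.percentile(X[:,2],[5,25,50,75,95]))
E
```

```text
1 [130 142  18  48 305] mid [0.5392 0.351 ] yaw -0.234 len 0.131 wid 0.0173 z [0.0289 0.0328]
2 [175 153  11  50 399] mid [0.5065 0.2392] yaw -0.047 len 0.132 wid 0.0221 z [0.0324 0.0364]
3 [215 156  15  48 253] mid [0.5017 0.1279] yaw -0.218 len 0.13 wid 0.014 z [0.0249 0.0284]
732 [ 0.59207866 -0.13069995  0.10517567] [0.1178839  0.99302738] 0.26789175160519013 [0.0991146  0.10262559 0.105401   0.10769603 0.11053819]
768 [ 0.64926438 -0.13547994  0.13554748] [0.11788575 0.99302717] 0.2699620164804555 [0.12798904 0.13107176 0.13397974 0.1365156  0.15621492]
```

Everything is consistent: handle lengths 131 mm, tops at 30/34/28 mm, rail spacing 57.4 mm horizontally and 30 mm in height. Now a close wrist view of the rack along its normal.

```bash
cat >> h.py <<'E'
def toolR(yaw,tilt=0.0):
    """tool y = across (left), z = down tilted forward by tilt"""
    xr=np.array([np.cos(yaw),np.sin(yaw),0]);y=np.array([-np.sin(yaw),np.cos(yaw),0]);z=xr*np.sin(tilt)-np.array([0,0,np.cos(tilt)])
    return np.c_[np.cross(y,z),y,z]
def quat(M): return R.from_matrix(M).as_quat()
T26=np.radians(26)
E
python3 - <<'E'
from h import *
from station import env
M=toolR(-0.118,T26);o=np.array([0.6207,-0.133,0.135])
q=quat(M);print(env.inverse_kinematics(o-M[:,2]*0.2,q))
env.move_ptp(o-M[:,2]*0.2,q)
c=env.calibration("wrist");p,d=env.grab_frame("wrist")
cv2.imwrite("pics/w1.png",cv2.cvtColor(p,cv2.COLOR_RGB2BGR));np.savez("w1.npz",p=p,d=d,T=c["cam_to_world"],K=c["K"],k1=c["k1"])
T=np.array(c["cam_to_world"]);print(env.read_time(),env.read_tool_pos(),M.T@(T[:3,3]-env.read_tool_pos()),M.T@T[:3,:3],c["K"][0][0])
E
```

```text
[-1.10947315 -0.27283701  1.08808991  2.08165883  0.41641249  0.76548133
  1.23066928]
3.05 [ 0.53390576 -0.12204765  0.31492029] [ 0.08158526 -0.0003349  -0.14315107] [[ 1.19607951e-03 -9.47676242e-01 -3.19230809e-01]
 [ 9.99998906e-01  8.55669297e-04  1.20659010e-03]
 [-8.70300774e-04 -3.19231903e-01  9.47676229e-01]] 292.64264238809454
```

View pics/w1.png

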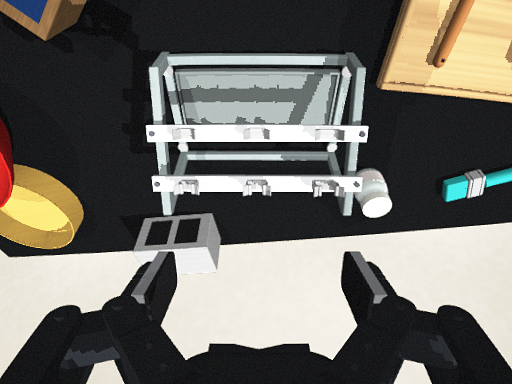

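The wrist view shows the upper rail with clips at (187,187), (257,187), (325,187) and the lower rail with cradles at (183,133), (257,133), (327,131). The right (+y) clip looks widest. I'll measure the rail plane, clip positions and clip gaps from this view.

```bash
cat > rackm.py <<'E'
from h import *
f=np.load("w1.npz");p,d=f["p"],f["d"];c=dict(K=f["K"],k1=float(f["k1"]),cam_to_world=f["T"])
v,u=np.mgrid[115:205,140:375];v=v.ravel();u=u.ravel()
W=withdepth(c,np.c_[u,v],d[v,u]);ok=d[v,u]>0
br=p[v,u].min(1)>200
sp=lambda X,w,k: None
res=[]
for r0,r1 in [(122,146),(172,194)]:
    s=ok&(v>=r0)&(v<=r1)&br&(W[:,2]>.09);X=W[s]
    # bulk rail colour pixels: line fit in image of bright rail
    q=X[:,:2]-np.median(X[:,:2],0);w,vv=np.linalg.eigh(q.T@q);a=vv[:,1]*np.sign(vv[1,1]);t=q@a
    print(s.sum(),"yaw",np.arctan2(-a[0],a[1]),"centre",np.median(X[:,:2],0)+a*(t.min()+t.max())/2,"len",np.ptp(t),"z pct",np.round(np.percentile(X[:,2],[5,25,50,75,95]),4))
b=cv2.cvtColor(p,cv2.COLOR_RGB2BGR)
im=cv2.resize(b[115:205,140:375],None,fx=3.4,fy=3.4,interpolation=cv2.INTER_CUBIC)
M=toolR(-0.118,T26);o=np.array([0.6207,-0.133,0.119])
A=np.c_[-M[:,0],M[:,1],-M[:,2]]
h=((W-o)@A)[:,2].reshape(90,235);h[d[115:205,140:375]==0]=-.05
hm=np.clip((h+.01)/.05*255,0,255).astype(np.uint8)
im2=cv2.applyColorMap(cv2.resize(hm,None,fx=3.4,fy=3.4,interpolation=cv2.INTER_NEAREST),cv2.COLORMAP_JET)
cv2.imwrite("pics/w1c.png",np.vstack([im,im2])[:600])
E
python3 rackm.py
```

```text
3409 yaw -0.11632706167760055 centre [ 0.5909316  -0.13095638] len 0.26946953790420053 z pct [0.1004 0.1024 0.1056 0.1081 0.1146]
2795 yaw -0.1168698187820451 centre [ 0.64629953 -0.13775877] len 0.26943450490674703 z pct [0.1276 0.13   0.1328 0.1359 0.1549]
```

View pics/w1c.png

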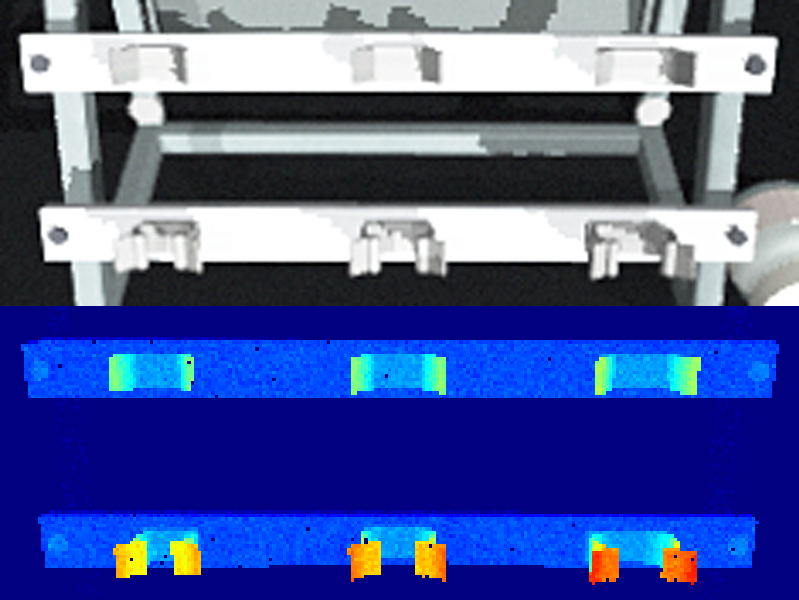

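The depth map is clean. The right (+y) pair of lips is highest and widest, so that place is large, and the left one is small. Next: a rail plane fit and clip/cradle blob centres.

```bash
cat > r2.py <<'E'
from h import *
f=np.load("w1.npz");p,d=f["p"],f["d"];c=dict(K=f["K"],k1=float(f["k1"]),cam_to_world=f["T"])
v,u=np.mgrid[115:205,140:375];v=v.ravel();u=u.ravel()
W=withdepth(c,np.c_[u,v],d[v,u]);ok=d[v,u]>0
yaw=-0.1166;M=toolR(yaw,T26);o=np.array([0.6187,-0.1344,0.119]);A=np.c_[-M[:,0],M[:,1],-M[:,2]]
L=(W-o)@A
rail=ok&(np.abs(L[:,2])<.006)&(np.abs(np.abs(L[:,0])-.032)<.014)&(p[v,u].min(1)>200)
C=np.c_[L[rail,:2],np.ones(rail.sum())];k=np.linalg.lstsq(C,L[rail,2],rcond=None)[0]
for _ in range(3):
    e=L[rail,2]-C@k;g=np.abs(e)<.0025;k=np.linalg.lstsq(C[g],L[rail,2][g],rcond=None)[0]
print("plane",k,g.sum())
for s in (1,-1):
    X=L[rail&(L[:,0]*s>0)];x=X[:,0];print("rail x edges",np.percentile(x,[1,50,99]),"y",X[:,1].min(),X[:,1].max(),"h",np.median(X[:,2]))
h=L[:,2]-np.c_[L[:,:2],np.ones(len(L))]@k
for nm,s,th in (("clip",1,.017),("cradle",-1,.008)):
    for y0 in (-.085,0,.085):
        m=ok&(L[:,0]*s>.015)&(np.abs(L[:,0])<.06)&(np.abs(L[:,1]-y0)<.03)&(h>th)&(h<.045)
        Y=L[m];lft=Y[Y[:,1]<y0];rt=Y[Y[:,1]>y0]
        fl=ok&(L[:,0]*s>.02)&(np.abs(L[:,0])<.05)&(np.abs(L[:,1]-y0)<.004)&(h>.001)&(h<.015)
        print(nm,y0,"y",np.round([lft[:,1].min(),lft[:,1].max(),rt[:,1].min(),rt[:,1].max()],4),"mid",np.round((np.percentile(Y[:,1],1)+np.percentile(Y[:,1],99))/2,4),"x",np.round(np.percentile(Y[:,0],[2,50,98]),4),"hmax",np.round(np.percentile(h[m],98),4),"saddle h",np.round(np.percentile(h[fl],[10,50,90]),4))
E
python3 r2.py
```

```text
plane [ 0.00020842 -0.00043731 -0.00075846] 4899
rail x edges [0.02297498 0.03085108 0.04248262] y -0.13484253007210337 0.13459333406835017 h -0.0007112762484106647
rail x edges [-0.04110366 -0.03145258 -0.02154304] y -0.1345440681755637 0.13492464000283558 h -0.0006443542721769695
clip -0.085 y [-0.1002 -0.0901 -0.0807 -0.0699] mid -0.0849 x [0.0268 0.0321 0.0381] hmax 0.026 saddle h [0.0016 0.004  0.0049]
clip 0 y [-0.0173 -0.0067  0.0064  0.0159] mid -0.0003 x [0.0261 0.0318 0.0378] hmax 0.0291 saddle h [0.0025 0.0037 0.0048]
clip 0.085 y [0.0663 0.0768 0.0926 0.1035] mid 0.0848 x [0.0274 0.0323 0.0382] hmax 0.0325 saddle h [0.0029 0.0039 0.0047]
cradle -0.085 y [-0.0995 -0.093  -0.0755 -0.0699] mid -0.0847 x [-0.0376 -0.0317 -0.0257] hmax 0.0159 saddle h [0.0025 0.004  0.0049]
cradle 0 y [-0.0159 -0.0101  0.0098  0.0156] mid -0.0001 x [-0.0369 -0.0313 -0.025 ] hmax 0.0164 saddle h [0.0024 0.0039 0.0048]
cradle 0.085 y [0.0673 0.074  0.0952 0.1024] mid 0.0848 x [-0.0368 -0.031  -0.0252] hmax 0.0179 saddle h [0.0028 0.0041 0.0049]
```

Clips and cradles sit at ±85/0 mm within 0.5 mm, with the saddle 4 mm above the rail, and large is at +y. Now one wrist look at the tray.

Run:
```python
from meas import *
from station import env
q=quat(toolR(-0.15,0))
env.move_ptp([0.46,0.23,0.27],q)
c=env.calibration("wrist");p,d=env.grab_frame("wrist")
cv2.imwrite("pics/w2.png",cv2.cvtColor(p,cv2.COLOR_RGB2BGR));np.savez("w2.npz",p=p,d=d,T=c["cam_to_world"],K=c["K"],k1=c["k1"])
print(env.read_time(),env.read_joint_positions())
handles(c,p,d,(0,384,0,512))
```

```text
4.45 [-1.12330125  0.20300049  0.67391595  1.84309912 -0.1388156   1.14113327
  1.01697325]
19 [  27  108   41   57 1447] mid [ 0.3805 -0.062 ] yaw -0.663 len 0.082 wid 0.0519 z [0.0453 0.0468]
40 [ 257  143   25   91 1386] mid [0.5072 0.2392] yaw -0.039 len 0.134 wid 0.0219 z [0.0331 0.0352]
41 [188 152  12  89 981] mid [0.5021 0.1283] yaw -0.216 len 0.133 wid 0.0163 z [0.0253 0.0273]
45 [ 337  156   30   88 1113] mid [0.5409 0.3504] yaw -0.249 len 0.134 wid 0.0189 z [0.0293 0.0316]
49 [500 172  12  19 133] mid [0.5461 0.5893] yaw -0.038 len 0.029 wid 0.0156 z [0.0166 0.018 ]
```

View pics/w2.png

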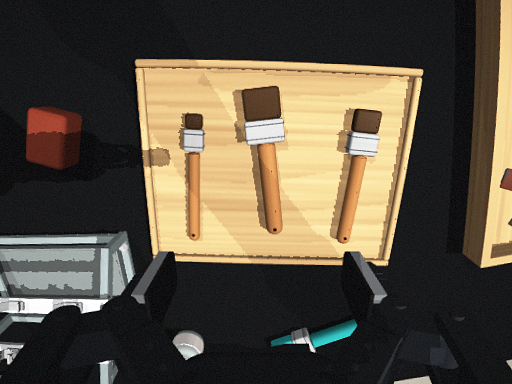

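The view shows the small brush at (194,195), large at (270,188) and medium at (351,198). It agrees with the top view to within 2 mm. Picking small first.

```bash
cat > act.py <<'E'
from h import *
from station import env
B=dict(small=(0.5019,0.1282,-0.217,.008,-.085),medium=(0.5405,0.3506,-0.245,.010,0),large=(0.507,0.2392,-0.043,.012,.085))
YAW=-0.1166;M=toolR(YAW,T26);QS=quat(M);O=np.array([0.6187,-0.1344,0.119]);A=np.c_[-M[:,0],M[:,1],-M[:,2]]
G=.0115; ZT=.012
def pick(n):
    x,y,yaw,r,_=B[n];q=quat(toolR(yaw));a=np.array([np.cos(yaw),np.sin(yaw)]);xy=np.array([x,y])-a*(.0125-G)
    env.move_gripper(.6,100);env.move_ptp([*xy,.10],q);env.move_linear([*xy,ZT],.12)
    env.move_gripper(0,100);print("closed",env.read_opening(),env.read_finger_force(),env.read_contact_force())
    env.move_linear([*xy,.16],.2);print("lift",env.read_opening(),env.read_contact_force(),env.read_time())
def tcp(n,h):
    """TCP for handle h above home"""
    r,y=B[n][3:];s=np.array([.0004+G,y,.0033+r+h-(.010+r-ZT)]);return O+A@s
def state(t): 
    f=env.read_contact_force()@A;print(t,"F",np.round(f,1),"pos err",np.round((env.read_tool_pos()-O)@A,4),env.read_opening(),round(env.read_time(),2))
    return f
E
python3 - <<'E'
from act import *
pick("small")
env.move_ptp(tcp("small",.06),QS);state("pre")
p,d=env.grab_frame("scene");cv2.imwrite("pics/s3.png",cv2.resize(cv2.cvtColor(p[200:330,190:350],cv2.COLOR_RGB2BGR),None,fx=4.5,fy=4.5))
p,d=env.grab_frame("wrist");cv2.imwrite("pics/w3.png",cv2.cvtColor(p,cv2.COLOR_RGB2BGR))
print(env.read_joint_positions())
E
```

```text
closed 0.13804635084234576 97.95882225036621 [-2.2785695  -0.15779442  7.67642511]
lift 0.1415406675604739 [-0.94883837 -0.27918597 -0.34678553] 7.9333
pre F [ 0.1 -0.1 -0.3] pos err [ 0.0116 -0.0836  0.0647] 0.13936203534427077 9.27
[-0.25494021  0.31364167  0.70566743  2.0647044  -0.7229313   0.49104974
  2.42545594]
```

View pics/s3.png

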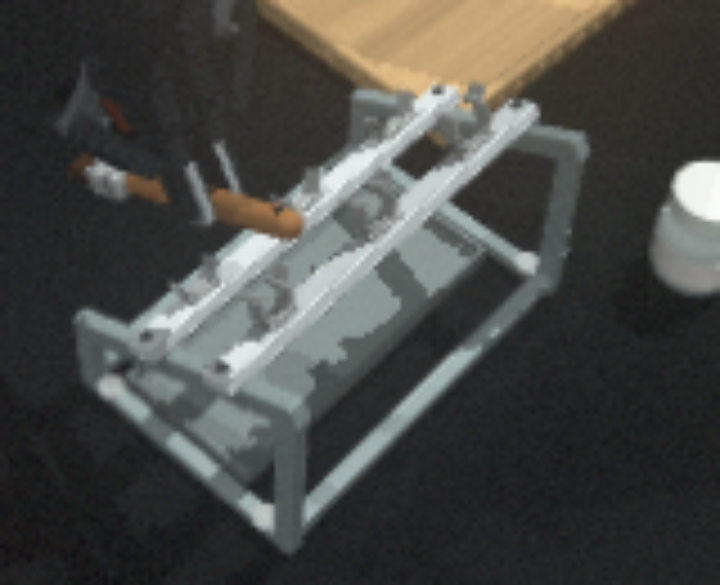

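The small brush is held level with the slope, bristles down, ahead of its clip. Pressing it in.

```bash
cat >> act.py <<'E'
def press(n,hs=(.018,.008,.004,0,-.003,-.006,-.009),fmax=45):
    for h in hs:
        env.move_linear(tcp(n,h),.06);f=state(f"h={h*1e3:.0f}")
        if f[2]>fmax: break
E
python3 - <<'E'
from act import *
press("small")
p,d=env.grab_frame("scene");cv2.imwrite("pics/s4.png",cv2.resize(cv2.cvtColor(p[200:330,190:350],cv2.COLOR_RGB2BGR),None,fx=4.5,fy=4.5))
E
```

```text
h=18 F [0.1 0.7 0.2] pos err [ 0.012  -0.0853  0.0235] 0.14268660011667914 10.22
h=8 F [3.5 0.2 1.1] pos err [ 0.0131 -0.0851  0.0136] 0.1397289139783567 10.53
h=4 F [  2.3  -2.  -11.6] pos err [ 0.0114 -0.085   0.0087] 0.13451903626170325 10.78
h=0 F [-1.8  0.3  7.6] pos err [ 0.0112 -0.0851  0.0056] 0.14046259915144654 11.03
h=-3 F [-10.9   5.1  50.4] pos err [ 0.0113 -0.0852  0.0052] 0.14465165836261745 11.28
```

It snapped at h≈4 mm (the force went negative), then hit a hard stop at home (50 N). Release, back off and check with the wrist camera.

```bash
cat >> act.py <<'E'
def release(n):
    env.move_linear(tcp(n,0),.06);env.move_gripper(.45);env.move_linear(tcp(n,.10),.2);state("off")
def check(tag,n):
    c=env.calibration("wrist");p,d=env.grab_frame("wrist");cv2.imwrite(f"pics/{tag}.png",cv2.cvtColor(p,cv2.COLOR_RGB2BGR))
    r,y=B[n][3:];v,u=np.mgrid[0:384,0:512];v=v.ravel();u=u.ravel();W=withdepth(c,np.c_[u,v],d[v,u]);L=(W-O)@A
    L-=[.0004,y,.0033+r];L=L[(d[v,u]>0)&(np.abs(L[:,1])<.035)&(L[:,2]>-.03)&(L[:,2]<.03)&(np.abs(L[:,0])<.135)]
    for x in (-.12,-.095,-.07,-.048,-.015,0,.015,.05,.07):
        s=L[(np.abs(L[:,0]-x)<.003)&(L[:,2]>-.004)]
        if len(s): print(x,"axis z",np.round(np.percentile(s[:,2],90)-r,4),"y",np.round((s[:,1].min()+s[:,1].max())/2,4),"w",np.round(np.ptp(s[:,1]),4))
E
python3 - <<'E'
from act import *
release("small");check("w5","small")
E
```

```text
off F [-0.5 -0.1 -0.3] pos err [ 0.012  -0.0841  0.105 ] 0.45021942962870964 12.61
-0.095 axis z -0.001 y -0.0004 w 0.0223
-0.07 axis z 0.0008 y -0.0005 w 0.0258
-0.048 axis z 0.0004 y -0.0005 w 0.0159
-0.015 axis z 0.0003 y -0.0005 w 0.0148
0 axis z -0.0 y -0.0005 w 0.0151
0.015 axis z -0.0001 y -0.0006 w 0.0155
0.05 axis z -0.0002 y -0.0001 w 0.0152
0.07 axis z -0.0001 y -0.0001 w 0.0156
```

View pics/w5.png

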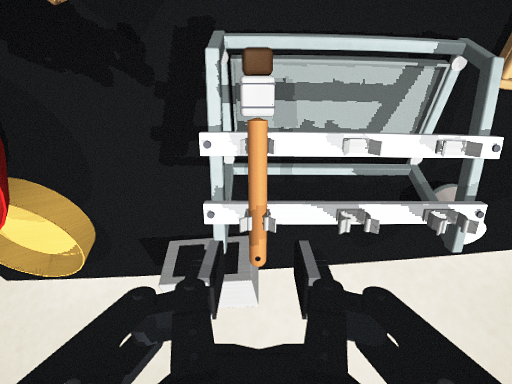

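The small brush (handle from (258,120) to (258,262)) lies level in clip and cradle, within 1 mm of home, with the ferrule (258,97) clear of the cradle. Next is medium.

Run:
```python
from act import *
n="medium"
pick(n);o=env.read_opening()
if o>.12:
    env.move_ptp(tcp(n,.06),QS);state("pre");press(n)
```

```text
closed 0.19133312108942366 97.72594213485718 [-1.30135022 -1.12166289  6.22910329]
lift 0.1911168958007892 [ 1.15575557 -0.08230377 -1.45396128] 17.2083
pre F [-0.8  0.1 -0.8] pos err [0.0121 0.0012 0.065 ] 0.1891945344585135 18.98
h=18 F [-0.2 -0.8 -0.3] pos err [ 0.012  -0.0001  0.0234] 0.1911645023363651 19.82
h=8 F [ 2.6 -1.1 -4. ] pos err [ 0.0128 -0.0002  0.0133] 0.192667528893517 20.14
h=4 F [  4.7  -1.9 -22.1] pos err [ 0.0116 -0.0001  0.0083] 0.18776772813526763 20.39
h=0 F [-1.   0.   8.7] pos err [ 0.0115 -0.0001  0.0057] 0.18968228616983646 20.64
h=-3 F [-10.6   1.3  56.3] pos err [ 0.0116 -0.      0.0052] 0.1865051216477658 20.89
```

Same signature as before: a snap, then a hard stop. Release, check, then large if the numbers are good.

Run:
```python
from act import *
release("medium");check("w6","medium")
n="large"
pick(n);o=env.read_opening()
if o>.12:
    env.move_ptp(tcp(n,.06),QS);state("pre");press(n)
```

```text
off F [-0.2  0.9 -1.1] pos err [0.0119 0.0011 0.1051] 0.4477827076390583 22.13
-0.095 axis z -0.001 y -0.001 w 0.0337
-0.07 axis z 0.0009 y -0.0014 w 0.038
-0.048 axis z 0.0004 y -0.0006 w 0.0196
-0.015 axis z 0.0002 y -0.0007 w 0.0187
0 axis z -0.0001 y -0.0008 w 0.0192
0.015 axis z -0.0002 y -0.0003 w 0.0186
0.05 axis z -0.0005 y -0.0004 w 0.0196
0.07 axis z -0.0004 y 0.0 w 0.0192
closed 0.2446620786819938 97.65841841697693 [-1.98724807 -1.29216543  6.96468893]
lift 0.24259913956590068 [-0.95076889  0.04998188 -1.55017791] 26.0833
pre F [-0.2  1.2 -1.2] pos err [0.0116 0.0865 0.0649] 0.23810870170758616 27.24
h=18 F [-1.1 -1.1  6.5] pos err [0.0124 0.0849 0.0232] 0.2455186102930585 28.09
h=8 F [ 2.4 -1.1 -7.7] pos err [0.0125 0.0848 0.0127] 0.2371655455160788 28.41
h=4 F [  1.3  -1.8 -16.8] pos err [0.0106 0.0849 0.0078] 0.24070201739863462 28.66
h=0 F [-5.1 -1.2 16.9] pos err [0.0106 0.0849 0.0055] 0.2404802737206316 28.91
h=-3 F [-15.2  -0.6  66.2] pos err [0.0106 0.0849 0.005 ] 0.24088593837267527 29.16
```

Run:
```python
from act import *
release("large");check("w7","large")
r=env.read_tool_pos();env.move_linear(r+[-.03,0,.12],.2)
for n in B: print(n);check("w8","%s"%n)
```

```text
off F [-0.1  0.3  0.3] pos err [0.0118 0.0861 0.1051] 0.4476385795142173 30.38
-0.12 axis z -0.001 y -0.002 w 0.047
-0.095 axis z -0.0011 y -0.0013 w 0.0469
-0.07 axis z 0.0007 y -0.0017 w 0.0498
-0.048 axis z -0.0 y -0.001 w 0.0232
-0.015 axis z 0.0001 y -0.0006 w 0.0236
0 axis z -0.0005 y -0.0007 w 0.0222
0.015 axis z -0.0004 y -0.0007 w 0.0226
0.05 axis z -0.0003 y -0.0003 w 0.023
0.07 axis z -0.0011 y 0.0002 w 0.0225
small
-0.095 axis z -0.0013 y 0.0006 w 0.022
-0.07 axis z 0.0008 y 0.0004 w 0.026
-0.048 axis z 0.0004 y 0.0007 w 0.0155
-0.015 axis z 0.0002 y 0.001 w 0.0157
0 axis z 0.0001 y 0.0006 w 0.0142
0.015 axis z -0.0002 y 0.0009 w 0.014
0.05 axis z 0.0001 y 0.0005 w 0.0161
0.07 axis z 0.0001 y 0.0013 w 0.0146
medium
-0.095 axis z -0.001 y -0.0012 w 0.0347
-0.07 axis z 0.0008 y -0.0005 w 0.0376
-0.048 axis z 0.0005 y -0.0003 w 0.0194
-0.015 axis z -0.0002 y 0.0007 w 0.0189
0 axis z -0.0 y 0.0 w 0.0177
0.015 axis z -0.0003 y 0.0002 w 0.0181
0.05 axis z 0.0002 y 0.0005 w 0.0185
0.07 axis z -0.0004 y 0.0006 w 0.0184
large
-0.12 axis z -0.0009 y -0.0016 w 0.0458
-0.095 axis z -0.0011 y -0.0014 w 0.0468
-0.07 axis z 0.0007 y -0.0015 w 0.0496
-0.048 axis z 0.0003 y -0.0008 w 0.0228
-0.015 axis z 0.0 y -0.0007 w 0.0235
0 axis z -0.0001 y -0.0007 w 0.0238
0.015 axis z 0.0 y -0.0 w 0.0228
0.05 axis z -0.0004 y 0.0001 w 0.0237
0.07 axis z -0.0018 y 0.0001 w 0.0213
```

View pics/w8.png

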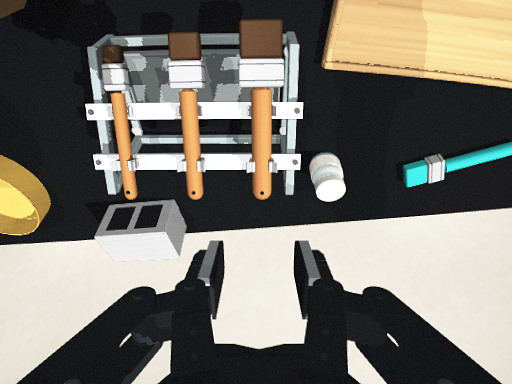

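All three brushes, small at (120,145), medium at (190,140) and large at (262,140), are home in the right order, level, with ferrules clear of the cradles. Nothing is touching the robot.

```bash
python3 -c "
from station import env
print(env.read_time(),env.hand_in())"
```

```text
the job is handed in; nothing more can be done
31.3417 None
```

The small, medium and large brushes are clipped home in their own seats in size order, measuring within about 2 mm of home, ferrules clear of the cradles, and the job was handed in at 31.3 s without touching the brick, jar or box.

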